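# Tip only the nutmegs out of the two-section dish

## Robot

A 7-joint arm with a two-finger parallel gripper is mounted at the origin on the work surface. World frame = base frame: x ahead of the robot, y to its left, z up, the work surface at z = 0. Lengths are in m, angles in rad, forces in N, time in s.
With the tool pointing down it reaches from about 0.4 to 0.85 m from the base axis. Payload 10.4 kg.
Tool frame: the origin (TCP) lies at the very end of the fingers, on their centre line; the grasp point (between the pads) lies 19 mm behind it (r.pinch_z is the distance from the TCP to the grasp point, in m); z points along the fingers, y is the line along which they close (so a half turn about z gives the same grasp; the last joint's range is limited). The gripper opens to 87 mm and grips with 3 to 60 N. Pads are 19 mm wide; open, the fingers measure 117 mm over their backs; the gripper's body (75 mm by 190 mm) begins 51 mm behind the grasp point.
Start: joints at [-1.297, 0.332, -0.065, 1.46, 0.022, 1.35, -0.088], TCP at [0.183, 0.598, 0.223] pointing down, gripper open.
Joint ranges: [-2.6, 2.6], [-0.5, 2.12], [-1.47, 1.34], [0.16, 2.42], [-1.27, 4.41], [0.06, 2.06], [-2.6, 2.6]. Speed limits (rad/s): [2.22, 2.22, 2.79, 2.79, 3.14, 3.14, 3.14].

## Interface

Orientations are given as a unit quaternion [x, y, z, w].
In Python, from bench import sensors, vision, r gives the robot as it stands.
- The arm moves only by the shell command python3 -m crank 'ROWS' [OPENING] [FORCE]. ROWS is JSON, a list of rows, each a list of 2 entries, a list of its own where there are three numbers: the shift along the tool's x, y, z normalised to -1 to 1, where 1 is 3 cm, then the turn about the tool's z normalised to -1 to 1, where 1 is 8 degrees. A call has 1 to 12 rows; each row shifts and turns the commanded pose from where the row before left it, along the tool's axes as they then stand; what a row does not reach is not made up. A row lasts 1/8 s, in which the tool goes at most 62.5 mm and 10.7 degrees, less where a joint would pass 70% of its speed; a pose out of reach is approached as far as the arm can. A call with a number of a shift or a turn outside -1 to 1 is refused whole. A call with a gripper value outside its range is refused whole. OPENING is the opening, from 0 (shut) to 1 (fully open), set as the call begins (- or left out, the last holds). The fingers move at their own pace and stop on an object; FORCE is the grip in N (left out, the last holds). Time passes only in rows, so rows that do not move let the fingers close. It gives the time, the measured TCP pose, the force, the opening and the grip force at its end, in the units of the state.
- sensors.read_state(): the state, without advancing time (a new reading comes with each control period).
- vision.camera(name): name is "side" or "top"; returns the picture (384x512x3 uint8, red, green, blue); there is no depth.
- vision.camera_model(name): a dict with "vertical_fov" (degrees; the focal length in pixels is half the picture's height over the tangent of half this angle, whatever the lens; pixels are square), "cx", "cy" (the principal point, pixels), "dist" ([k1, k2, p1, p2, k3] as OpenCV has them; the pictures are not rectified), "camera_from_world" (4x4, takes a point from world to camera coordinates). Camera axes: x right, y down, z forward; pixel columns grow to the right and rows downward; lengths in m; the calibration is good to about 2 mm. A picture is of the moment at which its call begins. camera_model takes no time and is no camera call.
- r.close_job(): hands the job in; it is judged then, once.
The state is a dict: "time": time; "joint_positions": joint angles; "joint_vel": joint speeds; "joint_torque": joint torques, N m; "ee_pos": TCP position; "eef_rot": TCP orientation; "ft_force": force on the tool from outside, world axes, zero at the start; "torque": the same for the moment, N m; "width": finger opening in m; "grip_force": force on a finger pad.
Only numpy, scipy, OpenCV 4.12 (cv2) and the standard library are available. Lean on these libraries where they do the work, as an engineer would, in place of code of your own. Each camera call takes 0.05 s, during which the arm holds its last target. There are 200 camera calls.

## Task

The wooden dish on the grinding stone holds nutmegs in one half and turmeric fingers in the other. Sliding it on the stone, turn it so the nutmeg end sticks out past the end of the stone over the steel basin, then tip that end down over the stone's edge until all three nutmegs have rolled into the basin; don't pick the dish up. Lower it gently back to stand flat on the stone with all the turmeric still in its own half, and leave the other things on the counter where they are.

Things in the scene. Friction and masses are not known exactly. Their poses are not given: they have to be found in the camera images.
- stone: Grey granite grinding slab (ammikkallu), fixed: 220 along its x, 300 along its y, 90 high, flat top. Origin: centre of its underside; z up. Its two ends (faces at y = +150 and -150) each have a round steel vessel beside them, the open basin at one and the closed dabba at the other, either way round.
- dish: Two-section wooden dish, loose, about 0.5 kg: 252 long (x), 104 wide (y) and 46 high, plus a flat rim 22 wide and 6 thick along the top of each long side (148 over both). Walls 6 thick, long sides upright. Flat base x -50 to 50; from its edges both ends slope up at 31 degrees to the lips (x 126, z 46). Origin: middle of the base's underside; +x to the nutmeg end, z up.
- dish_divider (a point): Middle of the top edge of the dish's upright dividing wall (dish x 0, y 0, z 46); axes as the dish. The wall is 10 thick along x, runs along y across the dish and is as high as the lips; contents beside it reach up to dish z 28 at the start.
- dish_nut_lip (a point): Middle of the lip at the nutmeg end (dish x 120, y 0, z 46); axes as the dish. Nutmegs roll out over it from a tilt of about 40 degrees; 45 to 52 degrees clears them all and keeps the turmeric behind the dividing wall; past about 55 degrees the dish may slide off the stone.
- dish_nut_rim_a (a point): Top of the flat side rim near the nutmeg end, left side (dish x 110, y 63, z 46). With the base edge (dish x 50) at or up to 10 mm inside the stone's end, 4 to 8 N straight down here rocks the dish about that end; 54 mm down gives about 45 degrees, 60 mm about 51. It falls back onto its base if let go, so follow it up slowly.
- dish_nut_rim_b (a point): The same point on the right side rim (dish x 110, y -63, z 46).
- basin: Open round steel basin, loose, 0.6 kg, standing on the counter 8 to 20 mm from one end of the stone: 190 across the rim, 160 across the foot, 50 high, 3 thick. Origin: centre of its underside.
- nutmeg1: Nutmeg 1 of 3: brown egg-shaped nut 28 long (along its y), 22 thick, 11 g. Origin: its centre. Starts on the dish floor in the +x half.
- nutmeg2: Nutmeg 2 of 3: brown egg-shaped nut 28 long (along its y), 22 thick, 11 g. Origin: its centre. Starts on the dish floor in the +x half.
- nutmeg3: Nutmeg 3 of 3: brown egg-shaped nut 28 long (along its y), 22 thick, 11 g. Origin: its centre. Starts on the dish floor in the +x half.
- turmeric1: Turmeric finger 1 of 3: dry root, 59 long (along its y), 15 thick, 13 g. Origin: its centre. Starts on the dish floor in the -x half, lying across the dish.
- turmeric2: Turmeric finger 2 of 3: dry root, 59 long (along its y), 15 thick, 13 g. Origin: its centre. Starts on the dish floor in the -x half, lying across the dish.
- turmeric3: Turmeric finger 3 of 3: dry root, 59 long (along its y), 15 thick, 13 g. Origin: its centre. Starts on the dish floor in the -x half, lying across the dish.
- dabba: Closed round steel box (dabba), 185 across, 85 high, standing at the stone's other end. Origin: centre of its underside. To be left alone.
- roller: Stone roller of the ammikkallu, 84 thick, 300 long, lying along y on the counter beyond the stone. Origin: its centre. To be left alone.
- tumbler: Steel tumbler, 70 across the rim, 100 high. Origin: centre of its underside. To be left alone.
- cup: Brown ceramic cup with a handle, 80 across, 75 high. Origin: centre of its underside. To be left alone.
- scoop: Purple plastic scoop, 155 long, 32 high. Origin: near its middle, on the underside. To be left alone.
- tongs: Bamboo tongs, 200 long, 17 high, lying on the counter. Origin: near their middle, on the underside. To be left alone.

How it is judged:
By the outcome, as a careful person would: the job done as asked, in the order asked, and still so for the second after the job is handed in, with the robot touching nothing.
It also fails if it takes over 51 s, if anything falls off the work surface, if the arm or the gripper's body presses on something with over 40 N, if the wrist force passes 120 N, or if a joint passes its speed limit or range.

## Working session

There is one attempt and no reset: what is moved stays moved. The work goes in short steps, Python scripts to look and compute and a shell command to move; the robot and the scene stay as the last step left them, time stands still between calls to the robot, and variables do not carry over. Pictures are saved under pics/ and viewed, at most 10 in all, crops included, and the job is handed in when it is done.

```bash
ls; mkdir -p pics
python3 - <<'E'
from bench import sensors, vision, r
import cv2
for n in("top","side"):
    im=vision.camera(n); cv2.imwrite(f"pics/{n}0.png",cv2.resize(im[:,:,::-1],(800,600),interpolation=cv2.INTER_CUBIC))
    m=vision.camera_model(n); print(n,m)
s=sensors.read_state();print(s)
E
```

```text
pics
top {'vertical_fov': 47.90042706702509, 'cx': 261.7456431898262, 'cy': 193.88428337235123, 'dist': array([-0.11717752,  0.        ,  0.        ,  0.        ,  0.        ]), 'camera_from_world': array([[-0.00179601, -0.99999104, -0.00383218,  0.00707405],
       [-0.98607634,  0.00240823, -0.16627582,  0.59100648],
       [ 0.16628356,  0.00348019, -0.98607184,  1.54207016],
       [ 0.        ,  0.        ,  0.        ,  1.        ]])}
side {'vertical_fov': 42.32575966263177, 'cx': 251.15769408603825, 'cy': 190.35399956784423, 'dist': array([-0.11825561,  0.        ,  0.        ,  0.        ,  0.        ]), 'camera_from_world': array([[-0.93737127, -0.34830915,  0.00398116,  0.54513387],
       [-0.25635908,  0.68208684, -0.68486318,  0.20993755],
       [ 0.23582861, -0.64299167, -0.72866081,  1.57741135],
       [ 0.        ,  0.        ,  0.        ,  1.        ]])}
{'time': 0.1, 'joint_positions': array([-1.29660634,  0.33278774, -0.06470369,  1.46082652,  0.02162281,
        1.34990132, -0.08851797]), 'joint_vel': array([-0.00091163, -0.00071912,  0.00133681, -0.00180172, -0.00075836,
       -0.00066561, -0.00056776]), 'joint_torque': array([ 1.51420030e-03, -6.24535775e+01,  2.47191824e-02, -3.90731370e+01,
       -6.14559115e-02,  3.63139878e-02,  6.09622953e-05]), 'ee_pos': array([0.18269327, 0.59735466, 0.2218613 ]), 'eef_rot': array([ 1.47846430e-01,  9.89010140e-01, -6.11069684e-04, -5.29890003e-05]), 'ft_force': array([ 0.1657392 , -0.26985829,  0.87151054]), 'torque': array([-0.00132895,  0.00247746,  0.01497415]), 'grip_force': 0.0, 'width': 0.08704431277898081}
```

View pics/top0.png

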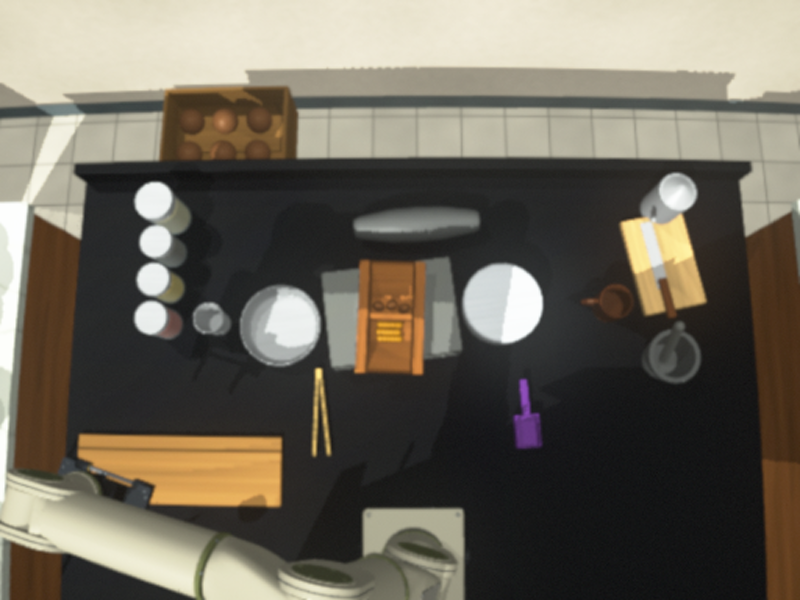

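View pics/side0.png

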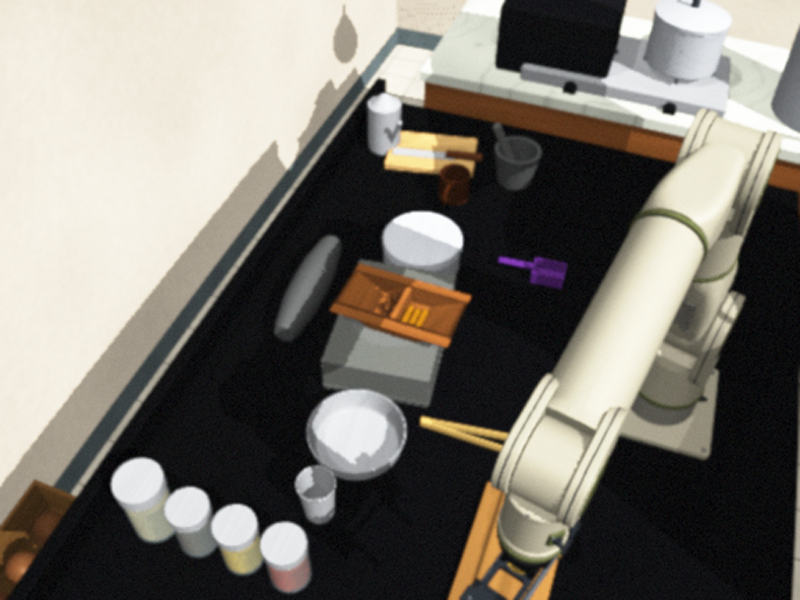

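The top view shows the basin at the stone's left (+y) end, about (280,325). The dabba is at the right. The dish lies across the stone with its nutmegs at the far end (world +x), so it needs about +90° of yaw. I'll take an enlarged crop for exact corners.

```bash
cat > h.py <<'E'
import numpy as np, cv2
from bench import sensors, vision, r
def cam(n):
    m=vision.camera_model(n); f=192/np.tan(np.radians(m["vertical_fov"]/2))
    return np.array([[f,0,m["cx"]],[0,f,m["cy"]],[0,0,1]]),m["dist"],m["camera_from_world"]
def proj(n,P):
    K,d,T=cam(n); return cv2.projectPoints(np.float64(P).reshape(-1,1,3),cv2.Rodrigues(T[:3,:3])[0],T[:3,3],K,d)[0].reshape(-1,2)
def ray(n,uv,z):
    K,d,T=cam(n); uv=np.float64(uv).reshape(-1,1,2)
    q=cv2.undistortPoints(uv,K,d).reshape(-1,2); q=np.c_[q,np.ones(len(q))]
    R=T[:3,:3]; c=-R.T@T[:3,3]; D=q@R
    return c+D*((z-c[2])/D[:,2])[:,None]
def crop(n,u0,v0,u1,v1,name,k=None):
    im=vision.camera(n)[v0:v1,u0:u1,::-1]; k=k or min(800/(u1-u0),600/(v1-v0))
    cv2.imwrite("pics/"+name,cv2.resize(im,None,fx=k,fy=k,interpolation=cv2.INTER_CUBIC))
E
python3 -c "
from h import *
crop('top',150,150,350,300,'t1.png',4)"
```

```text
(no output)
```

View pics/t1.png

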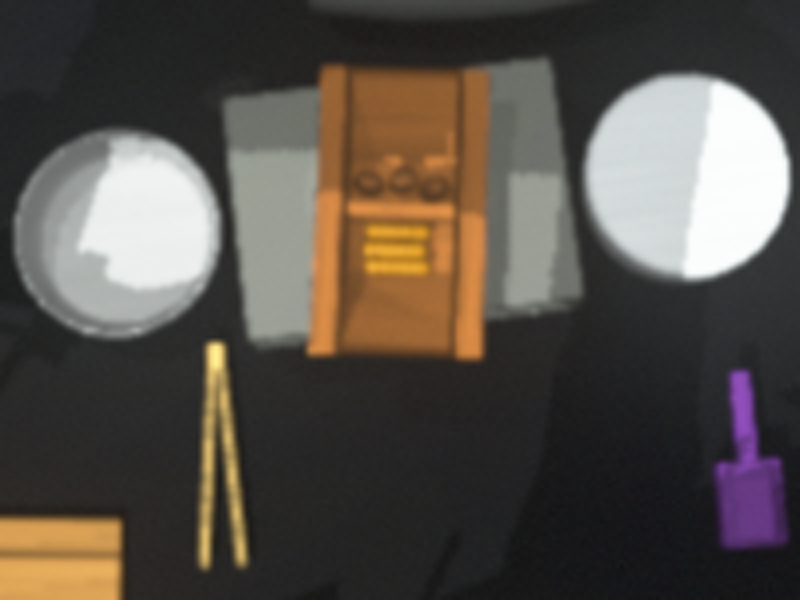

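Run:
```python
from h import *
K,d,T=cam('top');print('cam',-T[:3,:3].T@T[:3,3])
f=lambda L:np.array(L)/4+[150,150]-0.4
c=lambda L,z:ray('top',f(L),z)[:,:2].round(4)
print('stone',c([(224,100),(550,60),(582,296),(252,345)],.09))
print('dish',c([(320,65),(488,70),(484,358),(308,355)],.136))
print('div',c([(347,207),(456,213)],.136))
print('basin',c([(14,233),(220,233),(117,128),(117,338)],.05))
print('dabba',c([(585,175),(792,175),(687,72),(687,280)],.085))
print('tongs',c([(216,342)],.017))
```

```text
cam [3.26369301e-01 2.84016719e-04 1.61888915e+00]
stone [[ 0.6556  0.209 ]
 [ 0.6918 -0.0866]
 [ 0.4769 -0.1125]
 [ 0.434   0.1799]]
dish [[ 0.6769  0.1186]
 [ 0.6719 -0.0293]
 [ 0.4194 -0.0245]
 [ 0.4222  0.1263]]
div [[ 0.5504  0.0937]
 [ 0.5449 -0.0009]]
basin [[0.5396 0.4071]
 [0.5395 0.2157]
 [0.638  0.3139]
 [0.443  0.3083]]
dabba [[ 0.5867 -0.1171]
 [ 0.5862 -0.3045]
 [ 0.6816 -0.2117]
 [ 0.4914 -0.207 ]]
tongs [[0.4419 0.2221]]
```

```bash
cat >> h.py <<'E'
def go(P,yaw=None):
    "units to move from here to P, and turns for tool-y yaw (deg), in the tool frame as it stands"
    from scipy.spatial.transform import Rotation as R
    s=sensors.read_state(); M=R.from_quat(s["eef_rot"]).as_matrix()
    y=np.degrees(np.arctan2(M[1,1],M[0,1])); d=M.T@(np.array(P)-s["ee_pos"])/.03
    print('t',round(s["time"],2),'pos',s["ee_pos"].round(4),'yaw',y.round(2),'units',d.round(2),'turn',None if yaw is None else round(-(yaw-y)/8,2),'q',s["joint_positions"].round(2),'F',s["ft_force"].round(1),'w',round(s["width"],4))
E
python3 -m crank '[[[-1,-0.82,0],0.5],[[-1,-0.82,0],0.5],[[-1,-0.82,0],0.5],[[-1,-0.82,0],0.5],[[-1,-0.82,0],0],[[-1,-0.82,0],0],[[-1,-0.82,0],0]]' 0.5 30; python3 -c "
from h import *
go((.5475,.047,.2),-1.5)"
```

```text
time: 1.02
ee_pos: [0.2901, 0.3484, 0.2224]
eef_rot: [0.284, 0.959, -0.0, -0.0]
ft_force: [0.9, 0.0, 0.0]
width: 0.0437
grip_force: 0.0
t 1.02 pos [0.2901 0.3484 0.2224] yaw 56.99 units [-12.67  -3.75   0.75] turn 7.31 q [-1.07 -0.05  0.09  1.89  0.    1.3   0.01] F [0.9 0.  0. ] w 0.0437
```

```bash
python3 -m crank '[[[-1,-0.3,0],0],[[-1,-0.3,0],0],[[-1,-0.3,0],0],[[-1,-0.3,0],0],[[-1,-0.3,0],0],[[-1,-0.3,0],0],[[-1,-0.3,0],0],[[-1,-0.3,0],0],[[-1,-0.3,0],0],[[-1,-0.3,0],0],[[-1,-0.3,0],0],[[0,0,0],1]]'; python3 -m crank '[[[0,0,0],1],[[0,0,0],1],[[0,0,0],1],[[0,0,0],1],[[0,0,0],1],[[0,0,0],1],[[0,0,0],0.3],[[0,0,0],0]]'; python3 -c "
from h import *
go((.5475,.047,.16),-1.5)
P=lambda a:proj('top',a)
s=sensors.read_state();print(P(s['ee_pos']))
crop('top',200,150,300,250,'t2.png',6)"
```

```text
time: 2.52
ee_pos: [0.5136, 0.0845, 0.2223]
eef_rot: [0.353, 0.936, -0.001, 0.0]
ft_force: [-0.2, 1.0, -0.4]
width: 0.0432
grip_force: 0.0
time: 3.52
ee_pos: [0.5125, 0.087, 0.2224]
eef_rot: [0.716, 0.699, -0.0, -0.0]
ft_force: [0.3, 0.1, 0.1]
width: 0.0434
grip_force: 0.0
t 3.52 pos [0.5125 0.087  0.2224] yaw -1.38 units [-1.3   1.2   2.08] turn 0.02 q [-0.77  0.09  0.55  1.76 -0.05  1.3  -0.23] F [0.3 0.1 0.1] w 0.0434
[[236.6957375  208.87655403]]
```

View pics/t2.png

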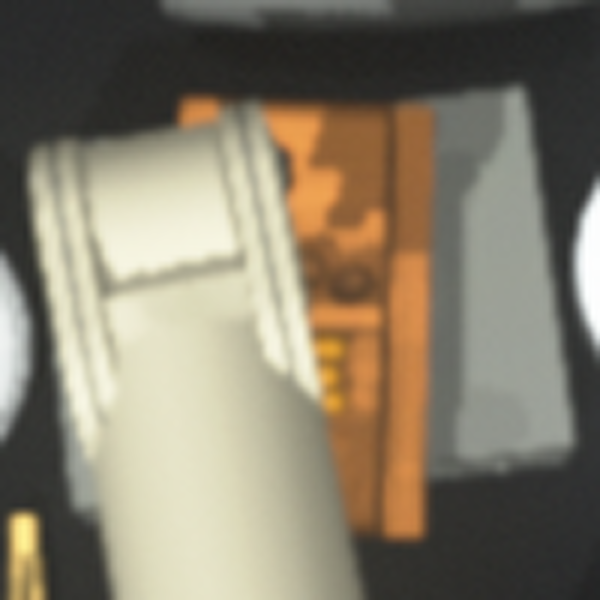

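The arm hides the divider from the top camera, but the dish hasn't moved: its right rim is where I measured it. I'll move over the divider and down.

```bash
python3 -m crank '[[[-0.65,0.6,0],0],[[-0.65,0.6,0.3],0],[[0,0,0.7],0],[[0,0,0.6],0],[[0,0,0.3],0],[[0,0,0],0]]'; python3 -c "
from h import *
go((.5475,.047,.121),-1.5)
crop('side',200,150,320,240,'s2.png')"
```

```text
time: 4.32
ee_pos: [0.5473, 0.0474, 0.1651]
eef_rot: [0.715, 0.699, -0.0, -0.0]
ft_force: [-0.5, -0.4, 0.6]
width: 0.0435
grip_force: 0.0
t 4.33 pos [0.5473 0.0474 0.1651] yaw -1.36 units [-0.01  0.01  1.47] turn 0.02 q [-0.68  0.22  0.59  1.77 -0.13  1.19 -0.08] F [-0.5 -0.4  0.6] w 0.0435
```

View pics/s2.png

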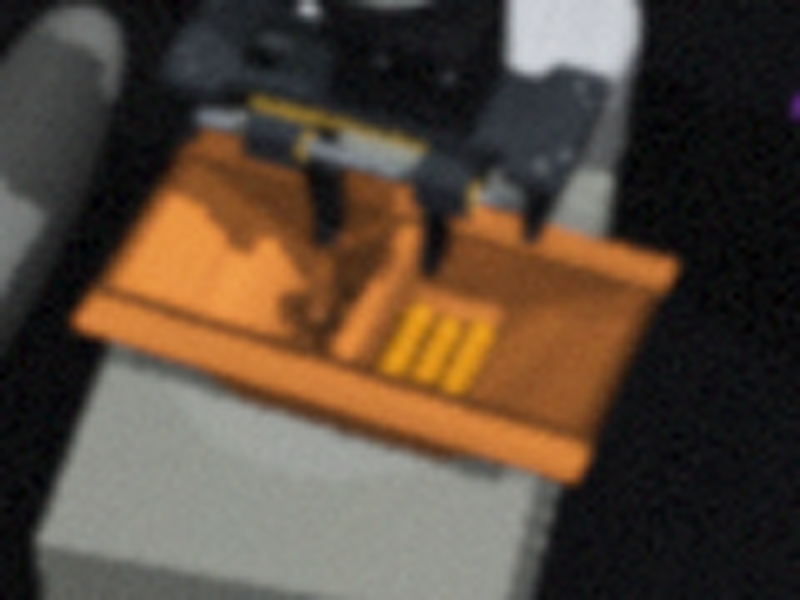

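The fingers straddle the divider: tips at about (325,240) and (432,270), divider top between them. Lower and grip.

```bash
python3 -m crank '[[[0,0,0.5],0],[[0,0,0.5],0],[[0,0,0.43],0],[[0,0,0],0]]'; python3 -m crank '[[[0,0,0],0],[[0,0,0],0],[[0,0,0],0],[[0,0,0],0],[[0,0,0],0]]' 0 30;  python3 -c "
from h import *
go((.5526,.1417,.121),97.5)"
```

```text
time: 4.88
ee_pos: [0.5469, 0.0469, 0.1213]
eef_rot: [0.716, 0.698, -0.001, -0.0]
ft_force: [0.2, -0.2, 0.1]
width: 0.0433
grip_force: 0.0
time: 5.5
ee_pos: [0.5479, 0.0471, 0.1228]
eef_rot: [0.716, 0.698, 0.0, 0.0]
ft_force: [0.7, 0.2, 1.7]
width: 0.0099
grip_force: 30.0
t 5.5 pos [0.5479 0.0471 0.1228] yaw -1.41 units [3.15 0.08 0.06] turn -12.36 q [-0.67  0.27  0.58  1.81 -0.16  1.11 -0.06] F [0.7 0.2 1.7] w 0.0099
```

```bash
python3 -m crank '[[[0,0,0],-0.4],[[0,0,0],-0.7],[[0,0,0],-0.7],[[0,0,0],-0.7],[[0,0,0],-0.7],[[0,0,0],-0.7],[[0,0,0],-0.7],[[0,0,0],-0.7],[[0,0,0],-0.7],[[0,0,0],-0.7],[[0,0,0],-0.7],[[0,0,0],-0.7]]'; python3 -m crank '[[[0,0,0],-0.7],[[0,0,0],-0.7],[[0,0,0],-0.7],[[0,0,0],-0.7],[[0,0,0],-0.7],[[0,0,0],-0.4],[[0,0,0],-0.3],[[0,0,0],0]]';  python3 -c "
from h import *
go((.5526,.1417,.122),97.5)"
```

```text
time: 7.0
ee_pos: [0.5478, 0.0471, 0.1228]
eef_rot: [0.229, 0.974, 0.0, 0.0]
ft_force: [0.1, -0.4, 2.5]
width: 0.0095
grip_force: 30.0
time: 8.0
ee_pos: [0.5478, 0.0471, 0.1228]
eef_rot: [-0.061, 0.998, 0.0, 0.0]
ft_force: [-0.0, 0.2, 0.9]
width: 0.0098
grip_force: 30.0
t 8.0 pos [0.5478 0.0471 0.1228] yaw 96.98 units [-0.54  3.11  0.03] turn -0.07 q [-0.47  0.25  0.34  1.8  -0.09  1.1   1.6 ] F [-0.   0.2  0.9] w 0.0098
```

```bash
python3 -m crank '[[[-0.05,0.3,0],-0.07],[[-0.1,0.5,0],0],[[-0.1,0.5,0],0],[[-0.1,0.5,0],0],[[-0.1,0.5,0],0],[[-0.05,0.4,0],0],[[-0.04,0.3,0],0],[[0,0.08,0],0],[[0,0,0],0],[[0,0,0],0]]';  python3 -c "
from h import *
go((.5526,.1417,.122),97.5)
im=cv2.resize(vision.camera('side')[170:320,180:300,::-1],None,fx=5,fy=5,interpolation=cv2.INTER_CUBIC)
im2=cv2.resize(vision.camera('top')[150:250,190:310,::-1],None,fx=3,fy=3)
cv2.imwrite('pics/s3.png',im[:600])"
```

```text
time: 9.25
ee_pos: [0.5519, 0.1412, 0.1228]
eef_rot: [-0.066, 0.998, 0.0, 0.0]
ft_force: [1.4, -1.3, 3.3]
width: 0.0096
grip_force: 30.0
t 9.25 pos [0.5519 0.1412 0.1228] yaw 97.56 units [-0.02  0.01  0.03] turn 0.01 q [-0.58  0.29  0.29  1.75 -0.09  1.11  1.45] F [ 1.4 -1.3  3.3] w 0.0096
```

```bash
python3 -c "
import cv2;im=cv2.imread('pics/s3.png');print(im.shape)"
```

```text
(600, 600, 3)
```

View pics/s3.png

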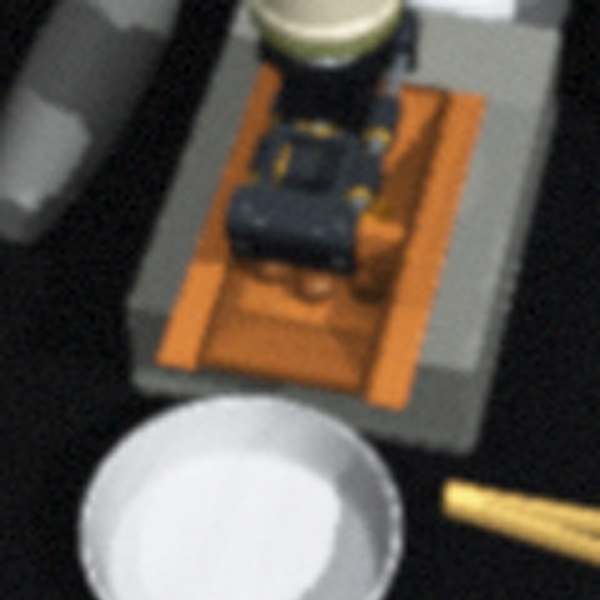

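The dish is aligned with the stone, nutmeg end over its near end towards the basin, and the contents are still in place. I'll compare the model projection with the pixels: stone end corners at about (132,308) and (480,368), dish lip corners at (160,362) and (408,408).

Run:
```python
from h import *
a=np.radians(7.5);ex=np.array([np.cos(a),np.sin(a),0]);ey=np.array([-np.sin(a),np.cos(a),0])
f=lambda L:np.array(L)/5+[180,170]-.4
S=ray('side',f([(132,308),(480,368),(560,30)]),.09); D=ray('side',f([(160,362),(408,408),(485,95)]),.136)
c=np.array([.565,.0475,0])
for n,P in(('stone',S),('dish',D)):print(n,P.round(4)[:,:2],'stone-frame',np.c_[(P-c)@ex,(P-c)@ey].round(4).tolist())
B=ray('side',f([(78,532),(404,532)]),.05);print(B.round(3),((B-c)@ex).round(3))
t=np.array([.5519,.1412,0]);print('dish origin in stone',(t-c)@ex,(t-c)@ey)
```

```text
stone [[ 0.6518  0.2125]
 [ 0.4358  0.1808]
 [ 0.4761 -0.1126]] stone-frame [[0.1076, 0.1522], [-0.1107, 0.1491], [-0.1091, -0.1471]]
dish [[0.6026 0.276 ]
 [0.4561 0.2563]
 [0.4929 0.0058]] stone-frame [[0.0671, 0.2216], [-0.0807, 0.2212], [-0.0769, -0.032]]
[[0.628 0.351 0.05 ]
 [0.447 0.283 0.05 ]] [ 0.102 -0.086]
dish origin in stone -0.0007576234729780845 0.09460827662880869
```

```bash
python3 -m crank '[[[0,0,0],0],[[0,0,0],0],[[0,0,0],0],[[0,0,-0.4],0],[[0,0,-0.8],0],[[0,0,-1],0],[[0,0,0],1],[[0,0,0],1],[[0,0,0],1],[[0,0,0],1],[[0,0,0],1],[[0,0,0],1]]' 0.4;python3 -m crank '[[[0,0,0],1],[[0,0,0],1],[[0,0,0],1],[[0,0,0],1],[[0,0,0],1],[[0,0,0],0.25],[[0,0,0],0],[[0,0,0],0]]' 0 30;  python3 - <<'E'
from h import *
a=np.radians(7.5);ex=np.array([np.cos(a),np.sin(a),0]);ey=np.array([-np.sin(a),np.cos(a),0])
P=np.array([.565,.0475,.15])-.065*ex+.214*ey;print(P)
go(P,7.5)
E
```

```text
time: 10.85
ee_pos: [0.5518, 0.1409, 0.1895]
eef_rot: [0.348, 0.938, 0.0, 0.0]
ft_force: [-0.6, -0.3, -0.4]
width: 0.0347
grip_force: 0.0
time: 11.85
ee_pos: [0.5517, 0.1408, 0.1888]
eef_rot: [0.658, 0.753, 0.0, -0.0]
ft_force: [-0.2, 0.2, -0.5]
width: 0.0007
grip_force: 0.0
[0.47262348 0.251185   0.15      ]
t 11.85 pos [0.5517 0.1408 0.1888] yaw 7.66 units [ 4.   -2.12  1.29] turn 0.02 q [-0.74  0.24  0.48  1.68 -0.12  1.25 -0.1 ] F [-0.2  0.2 -0.5] w 0.0007
```

```bash
python3 -m crank '[[[0.8,-0.42,0],0],[[0.8,-0.42,0],0],[[0.8,-0.42,0],0],[[0.8,-0.42,0.3],0],[[0.8,-0.44,0.5],0],[[0,0,0.5],0],[[0,0,0],0],[[0,0,0],0]]'
python3 - <<'E'
from h import *
go([.4726,.2512,.136],7.5)
crop('side',180,170,340,290,'s4.png',5)
E
```

```text
time: 12.85
ee_pos: [0.4737, 0.2505, 0.1501]
eef_rot: [0.659, 0.752, 0.0, 0.0]
ft_force: [-0.0, 0.8, 0.3]
width: 0.0002
grip_force: 0.0
t 12.85 pos [0.4737 0.2505 0.1501] yaw 7.48 units [ 0.03 -0.03  0.47] turn -0.0 q [-0.92  0.19  0.39  1.81 -0.08  1.15 -0.37] F [-0.   0.8  0.3] w 0.0002
```

View pics/s4.png

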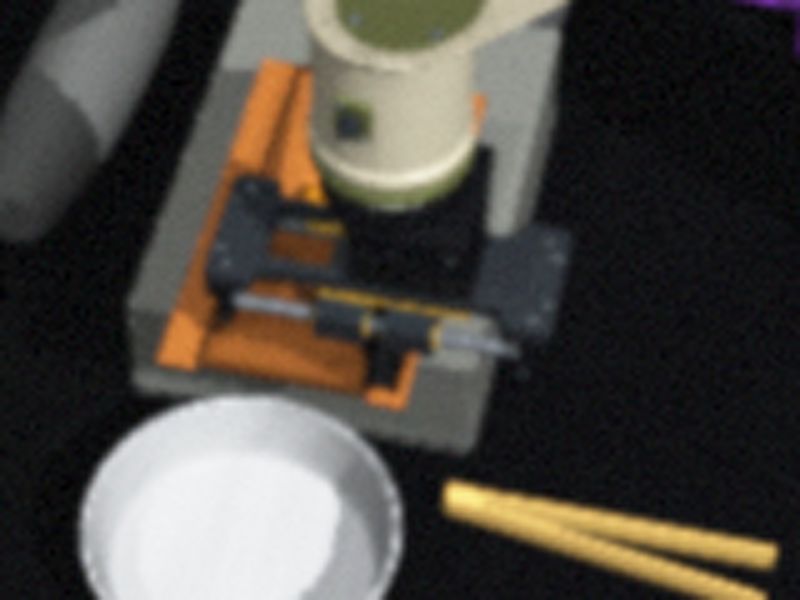

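```bash
python3 -m crank '[[[0.03,-0.03,0.25],0],[[0,0,0.2],0],[[0,0,0.02],0],[[0.06,0,0.09],0],[[0.06,0,0.09],0],[[0.06,0,0.1],0],[[0.06,0,0.1],0],[[0.04,0,0.1],0],[[0.04,0,0.1],0],[[0.04,0,0.1],0],[[0.04,0,0.1],0]]'
python3 - <<'E'
from h import *
go([.4726,.2512,.0766],7.5)
E
```

```text
time: 14.28
ee_pos: [0.4703, 0.2641, 0.1119]
eef_rot: [0.659, 0.752, -0.0, 0.0]
ft_force: [0.0, -1.1, 2.8]
width: 0.0005
grip_force: 1.2
t 14.28 pos [0.4703 0.2641 0.1119] yaw 7.55 units [-0.43  0.02  1.18] turn 0.01 q [-0.92  0.24  0.37  1.84 -0.1   1.08 -0.38] F [ 0.  -1.1  2.8] w 0.0005
```

```bash
python3 -m crank '[[[0.03,0,0.1],0],[[0.03,0,0.11],0],[[0.03,0,0.11],0],[[0.01,0,0.11],0],[[0.01,0,0.1],0],[[0,0,0.1],0],[[0,0,0.1],0],[[0,0,0.1],0],[[0,0,0.1],0],[[-0.01,0,0.1],0],[[-0.01,0,0.1],0],[[0,0,0],0]]'
python3 - <<'E'
from h import *
go([.4726,.2512,.0766],7.5)
crop('side',180,150,340,270,'s5.png',5)
E
```

```text
time: 15.78
ee_pos: [0.4698, 0.2665, 0.0779]
eef_rot: [0.659, 0.752, -0.0, -0.0]
ft_force: [-0.3, 1.3, 1.9]
width: 0.0003
grip_force: 1.0
t 15.78 pos [0.4698 0.2665 0.0779] yaw 7.55 units [-0.52  0.03  0.04] turn 0.01 q [-0.92  0.29  0.37  1.87 -0.12  1.01 -0.37] F [-0.3  1.3  1.9] w 0.0003
```

View pics/s5.png

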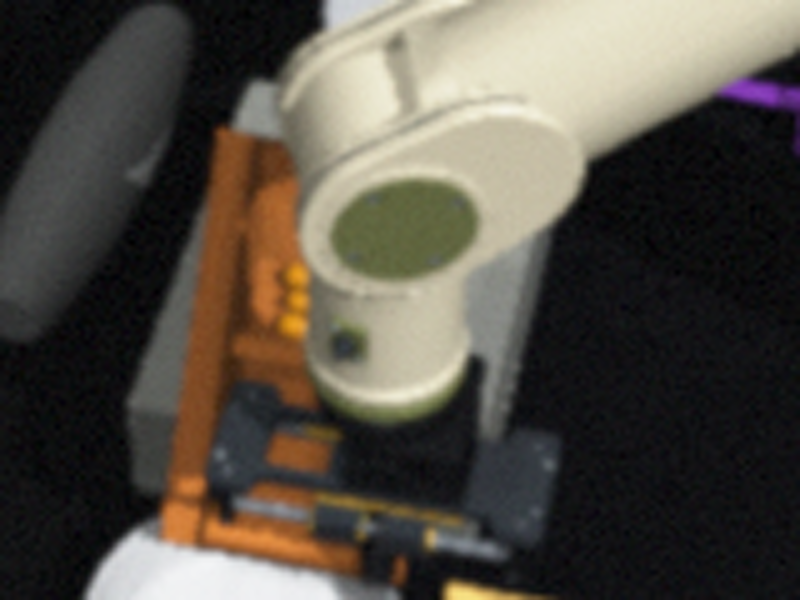

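The dish is tilted about 48°, with all three turmeric fingers resting behind the divider at (295,270–325). I'll hold a moment and look into the basin.

```bash
python3 -m crank '[[[0,0,0.04],0],[[0,0,0],0],[[0,0,0],0],[[0,0,0],0],[[0,0,0],0],[[0,0,0],0],[[0,0,0],0],[[0,0,0],0]]'
python3 - <<'E'
from h import *
s=cv2.resize(vision.camera('side')[225:315,185:285,::-1],None,fx=4,fy=4,interpolation=cv2.INTER_CUBIC)
t=cv2.resize(vision.camera('top')[160:250,145:245,::-1],None,fx=4,fy=4,interpolation=cv2.INTER_CUBIC)
cv2.imwrite('pics/b6.png',np.hstack([s,t]))
E
```

```text
time: 16.82
ee_pos: [0.4699, 0.2667, 0.0771]
eef_rot: [0.659, 0.752, 0.0, -0.0]
ft_force: [-1.0, 0.1, 2.2]
width: 0.0005
grip_force: 0.7
```

View pics/b6.png

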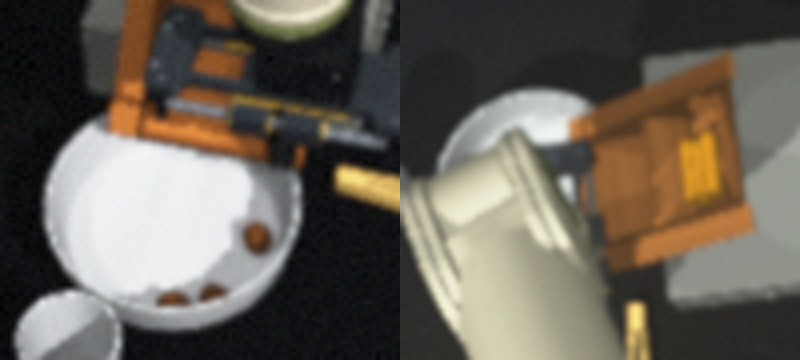

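All three nutmegs are in the basin at left-panel (257,238), (213,295) and (173,298). The turmeric is still behind the divider. Now I'll follow the dish back up slowly.

```bash
python3 -m crank '[[[0.01,0,-0.08],0],[[0.01,0,-0.1],0],[[0,0,-0.1],0],[[0,0,-0.1],0],[[0,0,-0.1],0],[[0,0,-0.1],0],[[-0.01,0,-0.1],0],[[-0.01,0,-0.1],0],[[-0.03,0,-0.1],0],[[-0.03,0,-0.1],0],[[-0.03,0,-0.1],0],[[-0.03,0,-0.1],0]]'
python3 - <<'E'
from h import *
go([.4726,.2512,.136],7.5)
E
```

```text
time: 18.42
ee_pos: [0.4702, 0.2636, 0.1128]
eef_rot: [0.659, 0.752, 0.0, -0.0]
ft_force: [-3.4, 3.6, 4.6]
width: 0.0008
grip_force: 2.8
t 18.43 pos [0.4702 0.2636 0.1128] yaw 7.58 units [-0.42  0.03 -0.77] turn 0.01 q [-0.92  0.24  0.37  1.84 -0.1   1.08 -0.38] F [-3.4  3.6  4.6] w 0.0008
```

```bash
python3 -m crank '[[[-0.04,0,-0.07],0],[[-0.04,0,-0.07],0],[[-0.05,0,-0.07],0],[[-0.04,0,-0.07],0],[[-0.05,0,-0.07],0],[[-0.05,0,-0.07],0],[[-0.05,0,-0.07],0],[[-0.05,0,-0.07],0],[[-0.05,0,-0.07],0],[[0,0,-0.07],0],[[0,0,-0.07],0],[[0,0,-0.07],0]]'
python3 - <<'E'
from h import *
go([.4726,.2512,.136],7.5)
s=cv2.resize(vision.camera('side')[170:270,185:305,::-1],None,fx=4,fy=4,interpolation=cv2.INTER_CUBIC)
t=cv2.resize(vision.camera('top')[150:250,185:264,::-1],None,fx=4,fy=4,interpolation=cv2.INTER_CUBIC)
cv2.imwrite('pics/b7.png',np.hstack([s,t]))
E
```

```text
time: 19.92
ee_pos: [0.4723, 0.2497, 0.1375]
eef_rot: [0.659, 0.752, -0.0, 0.0]
ft_force: [-0.5, 0.6, -0.2]
width: 0.0004
grip_force: 0.0
t 19.93 pos [0.4723 0.2497 0.1375] yaw 7.51 units [0.05 0.02 0.05] turn 0.0 q [-0.92  0.2   0.39  1.83 -0.08  1.13 -0.37] F [-0.5  0.6 -0.2] w 0.0004
```

View pics/b7.png

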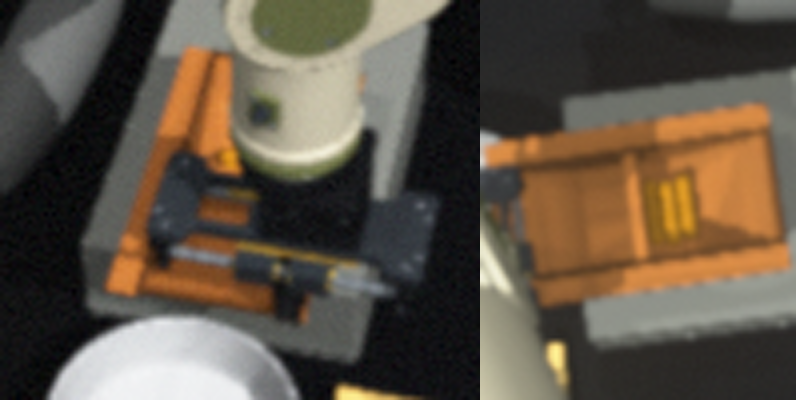

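The dish is flat on the stone, the nutmeg half is empty and the turmeric is in its own half. I'll back off and hand in.

```bash
python3 -m crank '[[[0,0,-0.2],0],[[0,0,-0.6],0],[[0,0,-1],0],[[0,0,-1],0],[[0,0,-0.5],0],[[0,0,0],0],[[0,0,0],0],[[0,0,0],0]]'; python3 -c "
from h import *
print(r.close_job())"
```

```text
time: 21.02
ee_pos: [0.4716, 0.2504, 0.2356]
eef_rot: [0.659, 0.752, -0.001, -0.0]
ft_force: [0.1, -0.1, -0.8]
width: 0.0006
grip_force: 0.0
the job is handed in; nothing more can be done
None
```

I handed in the job at about 21 s: all three nutmegs are in the basin, and the dish is back flat on the stone with the turmeric still in its own half; it was never picked up.

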